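Free the glued hold-down and take the moulding out

TASK

The hold-down on the green framing jig is seized with dried glue: rock its red T-handle back and forth in small arcs, reversing as soon as it comes up hard so that the slim stem is never wrung, until it breaks free. Then turn it about a quarter turn counter-clockwise (seen from above) so that the steel toe is clear of the gilt moulding, lift the moulding out and lay it gently, right way up, in the middle of the blue felt pad. Leave the jar, the tape roll and the glue bottle where they are.

Things in the scene. Friction and masses are not known exactly. Their poses are not given: they have to be found in the camera images.
- jig: Fixed jig: green plate 235 x 84 x 8 mm and a dark post 58 mm across, 40 mm high. Origin on the post's axis at bench level, z up. The moulding starts along its x axis, centred at x = -102 mm, y = 0, underside 14 mm above the bench on a saddle 24 mm wide, boxed in by lips up to 26 mm above the bench at its ends; its middle 100 mm are free on both sides down to the plate.
- handle_grip (a point): Centre of the red T-handle on top of the post: a flat-sided bar 62 mm long (its x axis), 13 mm thick (its y axis), 22 mm high, 89 mm above the bench, on the post's vertical axis. Pinch it across its thickness from above. It turns only about the vertical; at the start it lies along the moulding.
- toe (a joint): Angle (rad) of the spindle with its steel toe (54 mm long, 43-51 mm above bench); 0 = over the moulding, + = counter-clockwise from above. Seized: hard stops 0.05 to 0.5 rad to either side, unequal, unknown; 0.06 N m between them. Turned fully to alternate stops, the arc widens about 0.04 rad each time; after several reversals it turns free counter-clockwise to 1.7. Must end beyond 1.15.
- handle (a joint): Elastic twist (rad) of the slim stem between T-handle and spindle: 6 N m per rad, 0 at rest, + when the handle is turned counter-clockwise of the spindle. It is overstrained beyond 0.09 rad (0.54 N m) either way; a torque of 0.2 to 0.3 N m (0.03 to 0.05 rad) shows that a stop is reached.
- moulding_centre (a point): Centre of the loose piece of gilt picture-frame moulding, 136 mm long (x axis) x 28 mm wide (y axis) x 25 mm high (z axis up), 0.15 kg; the sides are flat up to 17 mm from its underside, above that it is 20 mm wide. Half-way up: 12.5 mm above its underside.
- pad_top (a point): Centre of the upper face of the fixed blue felt pad, 200 mm (x axis) x 160 mm (y axis), 6 mm thick, its top 6 mm above the bench. To the left or right of the jig; a wooden tool tray 180 x 120 x 30 mm lies on the other side.
- jar: Bystander: jar with a white cap, 52 mm across, 60 mm high, origin under its centre.
- tape: Bystander: roll of green tape lying flat, 90 mm across, 24 mm high, origin under its centre.
- glue: Bystander: yellow glue bottle with a red cap, 56 mm across, 150 mm high, origin under its centre.
Things that resemble listed ones, but are neither listed nor needed, are in the scene too. What is meant by the part that bears moulding_centre is not purple, and is the smaller of those in its own colour. Of the things shaped like the jig, the green one is meant.

How it is judged:
By the outcome, as a careful person would: the job done as asked, in the order asked, and still so for the second after the job is handed in, with the robot touching nothing.
It also fails if it takes over 72 s, if anything falls off the work surface, if the arm or the gripper's body presses on something with over 40 N, if the wrist force passes 120 N, or if a joint passes its speed limit or range.

ROBOT

A 6-joint arm with a two-finger parallel gripper is mounted at the origin on the work surface. World frame = base frame: x ahead of the robot, y to its left, z up, the work surface at z = 0. Lengths are in m, angles in degrees, forces in N, time in s.
With the tool pointing down it reaches from about 0.35 to 0.8 m from the base axis. Payload 7.3 kg.
Tool frame: the origin (TCP) lies midway between the tips of the shut fingers; the grasp point (between the pads) lies 19 mm behind it; z points along the fingers, y is the line along which they close (so a half turn about z gives the same grasp; the last joint's range is limited). The gripper opens to 85 mm and grips with 20 to 120 N. Pads are 22 mm wide; open, the fingers measure 114 mm over their backs; the gripper's body (76 mm by 85 mm) begins 54 mm behind the grasp point. The pads swing forward as they close: fully open they stand 13 mm farther back than shut.
Start: joints at [59.588, 19.595, 87.324, -0, 73.075, -8.365], TCP at [0.197, 0.487, 0.231] pointing down, gripper open.
Joint ranges: [-145.02, 145.02], [-44.19, 115.74], [2.07, 154.8], [-57.11, 237.11], [16.16, 152.29], [-177.93, 177.93]. Speed limits (degrees/s): [147.25, 147.25, 180, 180, 180, 180].

INTERFACE

Orientations are given as a 3x3 rotation matrix whose columns are the frame's x, y, z axes.
In Python, from bench import env, cams, workorder gives the robot as it stands.
- The arm moves only by the tool carry_out, never from a script. Its arguments are lists of equal length, an entry for each row: "offset": the shift along the tool's x, y, z each as a share of 0.025 m, from -1 to 1, a list of three; "twist": the turn, a rotation vector about the tool's x, y, z each as a share of 0.1 rad, from -1 to 1, a list of three; "claw": the closure, from 0 (fully open) to 1 (shut). In form: {"offset": [[tx, ty, tz], ...], "twist": [[ax, ay, az], ...], "claw": [claw, ...]}. A call has 1 to 20 rows; each row shifts and turns the commanded pose from where the row before left it, along the tool's axes as they then stand; what a row does not reach is not made up. A row lasts 1/12 s, in which the tool goes at most 41.7 mm and 7.16 degrees, less where a joint would pass 70% of its speed; a pose out of reach is approached as far as the arm can. A call with a number of a shift or a turn outside -1 to 1 is refused whole. A call with a gripper value outside its range is refused whole. The fingers move at their own pace and stop on an object; "newtons" is the grip in N (left out, the last holds). Time passes only in rows, so rows that do not move let the fingers close. It gives the time, the measured TCP pose, the force, the opening and the grip force at its end, in the units of the state.
- env.observe(): the state, without advancing time (a new reading comes with each control period).
- cams.get_image(name): name is "side" or "top"; returns the picture (420x560x3 uint8, red, green, blue); there is no depth.
- cams.camera_model(name): a dict with "vertical_fov" (degrees; the focal length in pixels is half the picture's height over the tangent of half this angle, whatever the lens; pixels are square), "cx", "cy" (the principal point, pixels), "k1" (the pictures are not rectified: a ray, as slopes to the right and down, at radius r is drawn at 1 + k1 r^2 times it, then the intrinsics apply), "cam_to_world" (4x4, takes a point from camera to world coordinates). Camera axes: x right, y down, z forward; pixel columns grow to the right and rows downward; lengths in m; the calibration is good to about 2 mm. A picture is of the moment at which its call begins. camera_model takes no time and is no camera call.
- workorder.finish_job(): hands the job in; it is judged then, once.
The state is a dict: "clock": time; "joint_pos": joint angles; "qvel": joint speeds; "joint_torque": joint torques, N m; "eef_pos": TCP position; "eef_rot": TCP orientation; "contact_force": force on the tool from outside, world axes, zero at the start; "moment": the same for the moment, N m; "width": opening from 0.0 (shut) to 1.0 (fully open); "gripper_force": force on a finger pad.
Only numpy, scipy, OpenCV 4.12 (cv2) and the standard library are available. Lean on these libraries where they do the work, as an engineer would, in place of code of your own. Each camera call takes 0.05 s, during which the arm holds its last target. There are 200 camera calls.

## Working session

There is one attempt and no reset: what is moved stays moved. The work goes in short steps, Python scripts to look and compute and a tool call to move; the robot and the scene stay as the last step left them, time stands still between calls to the robot, and variables do not carry over. Pictures are saved under pics/ and viewed, at most 10 in all, crops included, and the job is handed in when it is done.

Besides the shell and the picture viewer there is one more tool, called after "Emit:" as a command line: name --argument value ..., lists and objects as JSON in quotes. carry_out: Moves the arm, as the interface text tells. Its arguments: {"type":"object","properties":{"offset":{"type":"array"},"twist":{"type":"array"},"claw":{"type":"array"},"newtons":{"type":"number"}},"required":["offset","twist","claw"]}

```bash
mkdir -p pics; ls
cat > h.py <<'E'
import numpy as np, cv2
from bench import env,cams,workorder
def K(n):
    m=cams.camera_model(n); f=210/np.tan(np.radians(m["vertical_fov"])/2)
    return np.array([[f,0,m["cx"]],[0,f,m["cy"]],[0,0,1.]]),np.array([m["k1"],0,0,0.]),np.array(m["cam_to_world"])
def ray(n,uv):
    k,d,T=K(n); p=cv2.undistortPoints(np.array([[uv]],float),k,d)[0,0]
    return T[:3,3],T[:3,:3]@np.array([p[0],p[1],1])
def at(n,uv,z):
    o,r=ray(n,uv); return o+r*(z-o[2])/r[2]
def proj(n,P):
    k,d,T=K(n); Ti=np.linalg.inv(T); r=cv2.Rodrigues(Ti[:3,:3])[0]
    return cv2.projectPoints(np.atleast_2d(np.array(P,float)),r,Ti[:3,3],k,d)[0][:,0]
def snap(n,f,crop=None,s=1):
    im=cams.get_image(n)[:,:,::-1]
    if crop: im=im[crop[1]:crop[3],crop[0]:crop[2]]
    cv2.imwrite("pics/"+f,cv2.resize(im,None,fx=s,fy=s,interpolation=cv2.INTER_CUBIC))
E
python3 -c "
from h import *
for n in('top','side'): snap(n,n+'0.png',None,1.4); print(cams.camera_model(n))
print(env.observe())"
```

```text
pics
{'vertical_fov': 45.89490384428389, 'cx': 275.0092877331673, 'cy': 207.36818768498458, 'k1': -0.15998190514215438, 'cam_to_world': array([[-0.02146585, -0.98957656,  0.14239894,  0.34611505],
       [-0.99976741,  0.02094986, -0.005122  ,  0.08536854],
       [ 0.00208537, -0.14247577, -0.98979609,  1.4008803 ],
       [ 0.        ,  0.        ,  0.        ,  1.        ]])}
{'vertical_fov': 45.493194807641586, 'cx': 285.4106366779264, 'cy': 207.7835382588617, 'k1': -0.14819963802265512, 'cam_to_world': array([[-0.99592754, -0.07773343,  0.04567115,  0.47928498],
       [-0.08882887,  0.75939341, -0.64453943,  0.91372933],
       [ 0.01541989, -0.64597149, -0.76320578,  1.03683893],
       [ 0.        ,  0.        ,  0.        ,  1.        ]])}
{'clock': 0.1, 'joint_pos': array([ 5.95861773e+01,  1.96321994e+01,  8.73703431e+01,  2.11751053e-03,
        7.30739999e+01, -8.36312042e+00]), 'qvel': array([ 0.02115156, -0.19639112, -0.19034488, -0.05499034,  0.15653695,
       -0.0556968 ]), 'joint_torque': array([ 1.68153005e-03, -4.34446692e+01, -2.46490681e+01, -4.93125310e-05,
        4.77078982e-03, -1.95843853e-05]), 'eef_pos': array([0.19687657, 0.48632049, 0.23070628]), 'eef_rot': array([[-9.26847865e-01,  3.75436461e-01, -7.06787472e-04],
       [ 3.75437057e-01,  9.26847199e-01, -1.13418317e-03],
       [ 2.29270275e-04, -1.31656945e-03, -9.99999107e-01]]), 'contact_force': array([ 0.73270188,  0.4200358 , -0.44347878]), 'moment': array([-0.03961999, -0.03071269,  0.03883807]), 'gripper_force': 0.0, 'width': 0.9980241113760617}
```

View pics/top0.png

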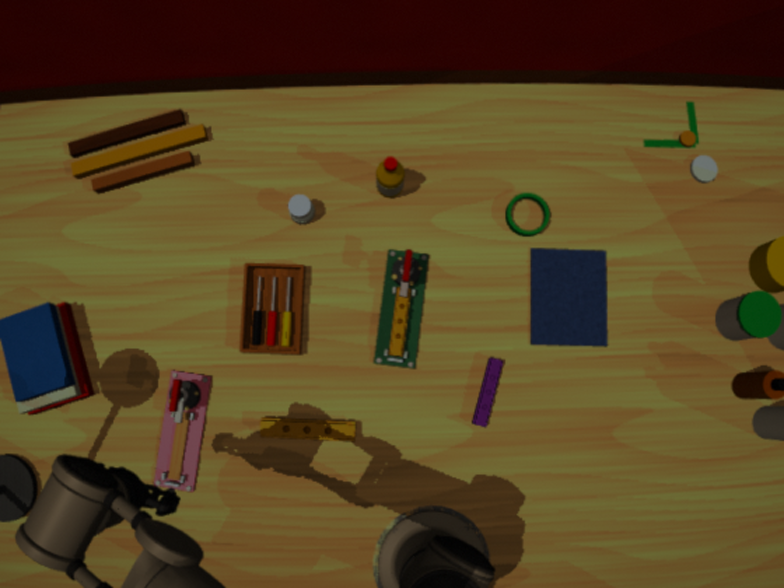

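View pics/side0.png

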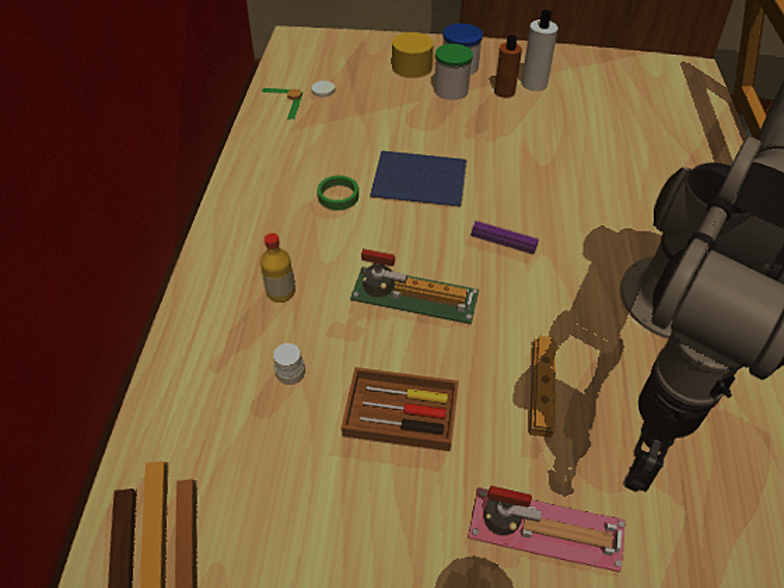

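The top view (1.4x) shows two gilt pieces: one in the green jig at about (400,322) and a longer loose one at (308,428). There's also a purple piece at (488,392). The smaller gilt one, in the green jig, fits the description. The pink jig at (183,430) is a decoy. The pad is at (569,297) and the tray at (274,308). I'll confirm in a crop and measure.

```bash
cat > m.py <<'E'
from h import *
def comp(n,box,lo,hi,im):
    hsv=cv2.cvtColor(im,cv2.COLOR_RGB2HSV); m=cv2.inRange(hsv,lo,hi); k=np.zeros_like(m); x0,y0,x1,y1=box; k[y0:y1,x0:x1]=m[y0:y1,x0:x1]
    return k
E
python3 - <<'E'
from m import *
im=cams.get_image('top'); 
a=cv2.resize(im[165:275,255:320,::-1],None,fx=5,fy=5,interpolation=cv2.INTER_CUBIC)
a=np.clip(a.astype(float)*1.6,0,255).astype(np.uint8)
ims=cams.get_image('side')
b=cv2.resize(ims[170:240,240:350,::-1],None,fx=4.5,fy=4.5,interpolation=cv2.INTER_CUBIC); 
b=np.vstack([b,np.zeros((a.shape[0]-b.shape[0],b.shape[1],3),np.uint8)])[:a.shape[0]]
cv2.imwrite('pics/c1.png',np.hstack([a,b])[:600,:800])
def rect(n,box,lo,hi,im,z):
    k=comp(n,box,lo,hi,im); p=cv2.findNonZero(k)[:,0]
    W=np.array([at(n,q,z)[:2] for q in p]); r=cv2.minAreaRect((W*1000).astype(np.float32)); return len(p),r
print('jig',rect('top',(262,172,312,268),(45,60,20),(90,255,255),im,.008))
print('gilt',rect('top',(272,205,300,262),(12,130,90),(30,255,255),im,.035))
print('pad',rect('top',(370,170,440,255),(100,60,30),(130,255,255),im,.006))
print('padS',rect('side',(255,100,345,150),(100,60,30),(130,255,255),ims,.006))
print('red',rect('top',(280,172,305,205),(0,170,90),(6,255,255),im,.100))
print('redS',rect('side',(250,172,290,192),(0,150,60),(8,255,255),ims,.09))
E
```

```text
jig (1212, ((510.88250732421875, 46.77214050292969), (80.79434204101562, 231.99417114257812), 81.610595703125))
gilt (361, ((470.9617919921875, 50.954490661621094), (74.39319610595703, 155.48388671875), 88.8138198852539))Traceback (most recent call last):
  File "<stdin>", line 14, in <module>
  File "<stdin>", line 11, in rect
  File "h.py", line 10, in at
    o,r=ray(n,uv); return o+r*(z-o[2])/r[2]
        ~~~^^^^^^
  File "h.py", line 7, in ray
    k,d,T=K(n); p=cv2.undistortPoints(np.array([[uv]],float),k,d)[0,0]
          ~^^^
  File "h.py", line 4, in K
    m=cams.camera_model(n); f=210/np.tan(np.radians(m["vertical_fov"])/2)
ValueError: time passes only in moves, steps and waits
```

View pics/c1.png

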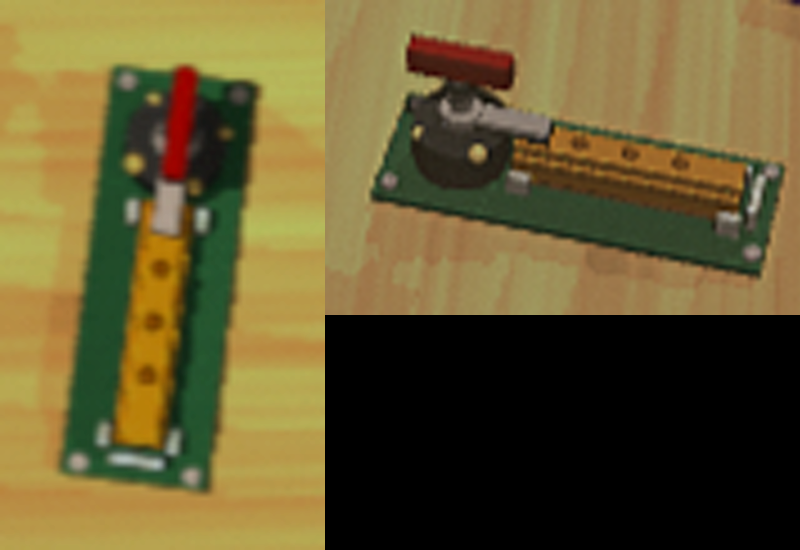

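The crop confirms the gilt moulding in the green jig, with the toe over its end and the red handle along it (crop 180,125).

```bash
cat > m.py <<'E'
from h import *
import h
_c={}
_K=h.K
def KK(n):
    if n not in _c: _c[n]=_K(n)
    return _c[n]
h.K=KK
def rect(n,box,lo,hi,im,z):
    hsv=cv2.cvtColor(im,cv2.COLOR_RGB2HSV); m=cv2.inRange(hsv,lo,hi); k=np.zeros_like(m); x0,y0,x1,y1=box; k[y0:y1,x0:x1]=m[y0:y1,x0:x1]
    num,l,st,_=cv2.connectedComponentsWithStats(k); b=1+np.argmax(st[1:,4]); p=np.argwhere(l==b)[:,::-1]
    W=np.array([at(n,q,z)[:2] for q in p]); (c,s,a)=cv2.minAreaRect((W*1000).astype(np.float32))
    if s[1]>s[0]: a+=90
    return len(p),np.round(c,1),np.round(s,1),round((a+90)%180-90,1)
E
python3 - <<'E'
from m import *
im=cams.get_image('top'); ims=cams.get_image('side')
print('jig',rect('top',(262,172,312,268),(45,60,20),(90,255,255),im,.008))
print('jigS',rect('side',(240,180,350,240),(45,60,20),(90,255,255),ims,.008))
for v in (120,150):print('gilt',rect('top',(276,205,296,262),(10,150,v),(24,255,255),im,.036))
print('pad',rect('top',(370,170,440,255),(100,60,30),(130,255,255),im,.006))
print('padS',rect('side',(255,100,345,150),(100,60,30),(130,255,255),ims,.006))
print('red',rect('top',(280,172,305,205),(0,170,60),(6,255,255),im,.100))
print('redS',rect('side',(250,172,290,192),(0,150,40),(8,255,255),ims,.09))
E
```

```text
jig (1208, array([510.9,  46.8]), array([ 80.8, 232. ]), -8.4)
jigS (781, array([513.6,  57.1]), array([ 71.7, 233. ]), -8.0)Traceback (most recent call last):
  File "<stdin>", line 5, in <module>
  File "m.py", line 11, in rect
    num,l,st,_=cv2.connectedComponentsWithStats(k); b=1+np.argmax(st[1:,4]); p=np.argwhere(l==b)[:,::-1]
                                                        ~~~~~~~~~^^^^^^^^^^
    return _wrapfunc(a, 'argmax', axis=axis, out=out, **kwds)
    return bound(*args, **kwds)
ValueError: attempt to get argmax of an empty sequence
```

Run:
```python
from m import *
im=cams.get_image('top'); ims=cams.get_image('side'); np.save('top.npy',im); np.save('side.npy',ims)
h_=cv2.cvtColor(im,cv2.COLOR_RGB2HSV)
print('hsv',h_[240,285],h_[232,285],h_[190,291],h_[210,270])
def t(*a):
    try: print(a[0],rect(*a[1:]))
    except Exception as e: print(a[0],'none')
for s in (200,225):t('gilt','top',(272,205,300,262),(10,s,60),(26,255,255),im,.036)
t('pad','top',(370,170,440,255),(100,60,20),(130,255,255),im,.006)
t('padS','side',(255,100,345,150),(100,50,20),(130,255,255),ims,.006)
t('red','top',(280,172,305,205),(0,170,60),(6,255,255),im,.100)
t('redS','side',(250,172,290,192),(0,150,40),(8,255,255),ims,.09)
```

```text
hsv [ 17 255  78] [ 20 244 114] [  0 255  96] [ 20 156 116]
gilt (418, array([480.4,  51.1]), array([ 28.2, 134.4]), -8.4)
gilt (381, array([473.7,  52.7]), array([ 25.2, 119.4]), -8.5)
pad (3567, array([ 526.2, -298.7]), array([154. , 195.7]), -3.1)
padS (2076, array([ 528. , -295.9]), array([160. , 196.8]), -2.8)
red (102, array([580.8,  36.6]), array([12.9, 57.8]), -8.6)
redS (178, array([584.5,  36.6]), array([27.2, 62.5]), -8.6)
```

Fits are consistent. The handle is at (0.582, 0.0365) with yaw -8.5°, and going back 102 mm along the jig predicts the moulding at (0.481, 0.0515), against 0.480, 0.051 measured. The pad is at (0.527, -0.297) with yaw about -3°. First I move above the handle.

Emit:
carry_out --offset '[[-1, -0.52, 0], [-1, -0.52, 0], [-1, -0.52, 0], [-1, -0.52, 0], [-1, -0.52, 0], [-1, -0.52, 0], [-1, -0.52, 0], [-1, -0.52, 0], [-1, -0.52, 0], [-1, -0.52, 0], [-1, -0.52, 0], [-1, -0.52, 0], [-1, -0.52, 0], [-1, -0.52, 0], [-1, -0.52, 0], [-1, -0.52, 0], [-1, -0.52, 0], [-1, -0.52, 0], [-1, -0.52, 0], [-1, -0.52, 0]]' --twist '[[0, 0, 0], [0, 0, 0], [0, 0, 0], [0, 0, 0], [0, 0, 0], [0, 0, 0], [0, 0, 0], [0, 0, 0], [0, 0, 0], [0, 0, 0], [0, 0, 0], [0, 0, 0], [0, 0, 0], [0, 0, 0], [0, 0, 0], [0, 0, 0], [0, 0, 0], [0, 0, 0], [0, 0, 0], [0, 0, 0]]' --claw '[0, 0, 0, 0, 0, 0, 0, 0, 0, 0, 0, 0, 0, 0, 0, 0, 0, 0, 0, 0]'

```text
clock: 2.07
eef_pos: [0.5636, 0.0567, 0.2313]
eef_rot: [[-0.927, 0.376, 0.0], [0.376, 0.927, 0.0], [0.0, 0.0, -1.0]]
contact_force: [0.7, 0.5, 0.6]
width: 0.999
gripper_force: 0.0
```

Emit:
carry_out --offset '[[-1, -0.5, 0], [0, 0, 0], [0, 0, 0], [0, 0, 0], [0, 0, 0], [0, 0, 0], [0, 0, 0], [0, 0, 0], [0, 0, 0], [0, 0, 0], [0, 0, 0], [0, 0, 0], [0, 0, 0], [0, 0, 0], [0, 0, 0], [0, 0, 0], [0, 0, 0], [0, 0, 0], [0, 0, 0], [0, 0, 0]]' --twist '[[0, 0, 0], [0, 0, 1], [0, 0, 1], [0, 0, 1], [0, 0, 1], [0, 0, 1], [0, 0, 1], [0, 0, 1], [0, 0, 1], [0, 0, 1], [0, 0, 1], [0, 0, 1], [0, 0, 1], [0, 0, 1], [0, 0, 1], [0, 0, 1], [0, 0, 1], [0, 0, 1], [0, 0, 1], [0, 0, 1]]' --claw '[0, 0, 0, 0, 0, 0, 0, 0, 0, 0, 0, 0, 0, 0, 0, 0, 0, 0, 0, 0]'

```text
clock: 3.73
eef_pos: [0.5813, 0.037, 0.2312]
eef_rot: [[0.659, 0.752, -0.0], [0.752, -0.659, 0.0], [-0.0, -0.0, -1.0]]
contact_force: [0.2, 0.7, -0.5]
width: 1.001
gripper_force: 0.0
```

Emit:
carry_out --offset '[[0, 0, 0], [0, 0, 0], [0, 0, 0], [0, 0, 0], [0, 0, 0], [0, 0, 0], [0, 0, 0], [0, 0, 0], [0, 0, 0], [0, 0, 0], [0, 0, 0], [0, 0, 0], [0, 0, 0]]' --twist '[[0, 0, 1], [0, 0, 1], [0, 0, 1], [0, 0, 1], [0, 0, 1], [0, 0, 1], [0, 0, 1], [0, 0, 1], [0, 0, 1], [0, 0, 1], [0, 0, 0.06], [0, 0, 0], [0, 0, 0]]' --claw '[0, 0, 0, 0, 0, 0, 0, 0, 0, 0, 0, 0, 0]'

```text
clock: 4.82
eef_pos: [0.5814, 0.037, 0.2313]
eef_rot: [[0.989, -0.146, -0.0], [-0.146, -0.989, 0.0], [-0.0, -0.0, -1.0]]
contact_force: [0.7, -0.6, -0.7]
width: 1.002
gripper_force: 0.0
```

Emit:
carry_out --offset '[[0, 0, 1], [0, 0, 1], [0, 0, 1], [0, 0, 1], [0, 0, 1], [0, 0, 0.8], [0, 0, 0.6], [0, 0, 0], [0, 0, 0]]' --twist '[[0, 0, 0], [0, 0, 0], [0, 0, 0], [0, 0, 0], [0, 0, 0], [0, 0, 0], [0, 0, 0], [0, 0, 0], [0, 0, 0]]' --claw '[0, 0, 0, 0, 0, 0, 0, 0, 0]'

```text
clock: 5.57
eef_pos: [0.5811, 0.037, 0.0709]
eef_rot: [[0.989, -0.147, -0.001], [-0.147, -0.989, 0.0], [-0.001, 0.0, -1.0]]
contact_force: [0.3, -0.0, -0.2]
width: 0.999
gripper_force: 0.0
```

Emit:
carry_out --offset '[[0, 0, 0], [0, 0, 0], [0, 0, 0], [0, 0, 0], [0, 0, 0], [0, 0, 0], [0, 0, 0], [0, 0, 0], [0, 0, 0], [0, 0, 0]]' --twist '[[0, 0, 0], [0, 0, 0], [0, 0, 0], [0, 0, 0], [0, 0, 0], [0, 0, 0], [0, 0, 0], [0, 0, 0], [0, 0, 0], [0, 0, 0]]' --claw '[1, 1, 1, 1, 1, 1, 1, 1, 1, 1]' --newtons 50

```text
clock: 6.4
eef_pos: [0.5816, 0.0368, 0.0718]
eef_rot: [[0.989, -0.149, 0.001], [-0.149, -0.989, -0.0], [0.001, 0.0, -1.0]]
contact_force: [-1.3, -1.7, 5.3]
width: 0.144
gripper_force: 52.3
```

```bash
cat > s.py <<'E'
from bench import env
import numpy as np
o=env.observe(); R=o['eef_rot']
print('t %.2f'%o['clock'],'pos',np.round(o['eef_pos'],4),'yawrel rad %.4f'%(np.arctan2(R[1,0],R[0,0])+np.radians(8.5)),'M',np.round(o['moment'],3),'F',np.round(o['contact_force'],1),'j6 tq',np.round(o['joint_torque'][5],3),'w %.3f g %.1f'%(o['width'],o['gripper_force']),'j6 %.1f'%o['joint_pos'][5])
E
python3 s.py
```

```text
t 6.40 pos [0.5816 0.0368 0.0718] yawrel rad -0.0009 M [-0.154  0.292 -0.051] F [-1.3 -1.7  5.3] j6 tq -0.046 w 0.144 g 52.3 j6 94.6
```

Emit:
carry_out --offset '[[0, 0, 0], [0, 0, 0], [0, 0, 0]]' --twist '[[0, 0, -0.2], [0, 0, -0.2], [0, 0, 0]]' --claw '[1, 1, 1]'

```text
clock: 6.65
eef_pos: [0.5815, 0.0368, 0.0718]
eef_rot: [[0.994, -0.108, 0.001], [-0.108, -0.994, -0.0], [0.001, 0.0, -1.0]]
contact_force: [-1.6, -0.9, 6.4]
width: 0.144
gripper_force: 52.4
```

```bash
python3 s.py
```

```text
t 6.65 pos [0.5815 0.0368 0.0718] yawrel rad 0.0401 M [-0.212  0.275 -0.044] F [-1.6 -0.9  6.4] j6 tq -0.308 w 0.144 g 52.4 j6 92.3
```

Emit:
carry_out --offset '[[0, 0, 0], [0, 0, 0]]' --twist '[[0, 0, 0], [0, 0, 0]]' --claw '[1, 1]'

```text
clock: 6.82
eef_pos: [0.5816, 0.0368, 0.0718]
eef_rot: [[0.994, -0.109, 0.001], [-0.109, -0.994, -0.0], [0.001, 0.0, -1.0]]
contact_force: [-2.3, -1.9, 5.0]
width: 0.142
gripper_force: 52.4
```

```bash
python3 s.py
```

```text
t 6.82 pos [0.5816 0.0368 0.0718] yawrel rad 0.0391 M [-0.266  0.267 -0.074] F [-2.3 -1.9  5. ] j6 tq -0.045 w 0.142 g 52.4 j6 92.4
```

Emit:
carry_out --offset '[[0, 0, 0], [0, 0, 0], [0, 0, 0], [0, 0, 0], [0, 0, 0]]' --twist '[[0, 0, -0.15], [0, 0, -0.15], [0, 0, -0.15], [0, 0, 0], [0, 0, 0]]' --claw '[1, 1, 1, 1, 1]'

```text
clock: 7.23
eef_pos: [0.5815, 0.0367, 0.0718]
eef_rot: [[0.998, -0.064, 0.001], [-0.064, -0.998, -0.0], [0.001, 0.0, -1.0]]
contact_force: [-2.5, -1.5, 5.5]
width: 0.143
gripper_force: 52.4
```

```bash
python3 s.py
```

```text
t 7.23 pos [0.5815 0.0367 0.0718] yawrel rad 0.0842 M [-0.339  0.285 -0.056] F [-2.5 -1.5  5.5] j6 tq -0.08 w 0.143 g 52.4 j6 89.8
```

Emit:
carry_out --offset '[[0, 0, 0], [0, 0, 0], [0, 0, 0], [0, 0, 0], [0, 0, 0]]' --twist '[[0, 0, -0.17], [0, 0, -0.17], [0, 0, -0.16], [0, 0, 0], [0, 0, 0]]' --claw '[1, 1, 1, 1, 1]'

```text
clock: 7.65
eef_pos: [0.5815, 0.0366, 0.0718]
eef_rot: [[1.0, -0.014, 0.001], [-0.014, -1.0, -0.0], [0.001, 0.0, -1.0]]
contact_force: [-1.4, -2.5, 4.8]
width: 0.141
gripper_force: 52.4
```

```bash
python3 s.py
```

```text
t 7.65 pos [0.5815 0.0366 0.0718] yawrel rad 0.1342 M [-0.354  0.223 -0.114] F [-1.4 -2.5  4.8] j6 tq -0.081 w 0.141 g 52.4 j6 86.9
```

Emit:
carry_out --offset '[[0, 0, 0], [0, 0, 0], [0, 0, 0], [0, 0, 0]]' --twist '[[0, 0, -0.15], [0, 0, -0.15], [0, 0, 0], [0, 0, 0]]' --claw '[1, 1, 1, 1]'

```text
clock: 7.98
eef_pos: [0.5815, 0.0366, 0.0718]
eef_rot: [[1.0, 0.016, 0.001], [0.016, -1.0, -0.001], [0.001, 0.001, -1.0]]
contact_force: [-1.0, -2.6, 6.3]
width: 0.142
gripper_force: 52.4
```

```bash
python3 s.py
```

```text
t 7.98 pos [0.5815 0.0366 0.0718] yawrel rad 0.1642 M [-0.36   0.261 -0.005] F [-1.  -2.6  6.3] j6 tq -0.08 w 0.142 g 52.4 j6 85.2
```

Emit:
carry_out --offset '[[0, 0, 0], [0, 0, 0], [0, 0, 0], [0, 0, 0], [0, 0, 0]]' --twist '[[0, 0, -0.15], [0, 0, -0.15], [0, 0, -0.15], [0, 0, 0], [0, 0, 0]]' --claw '[1, 1, 1, 1, 1]'

```text
clock: 8.4
eef_pos: [0.5816, 0.0365, 0.0718]
eef_rot: [[0.998, 0.061, 0.001], [0.061, -0.998, -0.001], [0.001, 0.001, -1.0]]
contact_force: [-1.8, -1.0, 5.8]
width: 0.144
gripper_force: 52.4
```

```bash
python3 s.py
```

```text
t 8.40 pos [0.5816 0.0365 0.0718] yawrel rad 0.2092 M [-0.389  0.268 -0.079] F [-1.8 -1.   5.8] j6 tq -0.081 w 0.144 g 52.4 j6 82.6
```

Emit:
carry_out --offset '[[0, 0, 0], [0, 0, 0], [0, 0, 0], [0, 0, 0], [0, 0, 0]]' --twist '[[0, 0, -0.15], [0, 0, -0.15], [0, 0, -0.15], [0, 0, 0], [0, 0, 0]]' --claw '[1, 1, 1, 1, 1]'

```text
clock: 8.82
eef_pos: [0.5815, 0.0365, 0.0718]
eef_rot: [[0.994, 0.106, 0.001], [0.106, -0.994, -0.001], [0.0, 0.001, -1.0]]
contact_force: [-1.9, -2.8, 4.5]
width: 0.144
gripper_force: 52.4
```

```bash
python3 s.py
```

```text
t 8.82 pos [0.5815 0.0365 0.0718] yawrel rad 0.2542 M [-0.457  0.273 -0.001] F [-1.9 -2.8  4.5] j6 tq -0.081 w 0.144 g 52.4 j6 80.0
```

Emit:
carry_out --offset '[[0, 0, 0], [0, 0, 0], [0, 0, 0], [0, 0, 0], [0, 0, 0]]' --twist '[[0, 0, -0.15], [0, 0, -0.15], [0, 0, -0.15], [0, 0, 0], [0, 0, 0]]' --claw '[1, 1, 1, 1, 1]'

```text
clock: 9.23
eef_pos: [0.5816, 0.0364, 0.0718]
eef_rot: [[0.989, 0.15, 0.001], [0.15, -0.989, -0.001], [0.001, 0.001, -1.0]]
contact_force: [-1.5, -2.7, 6.2]
width: 0.141
gripper_force: 52.4
```

```bash
python3 s.py
```

```text
t 9.23 pos [0.5816 0.0364 0.0718] yawrel rad 0.2991 M [-0.484  0.207 -0.027] F [-1.5 -2.7  6.2] j6 tq -0.081 w 0.141 g 52.4 j6 77.5
```

Emit:
carry_out --offset '[[0, 0, 0], [0, 0, 0], [0, 0, 0], [0, 0, 0], [0, 0, 0]]' --twist '[[0, 0, -0.15], [0, 0, -0.15], [0, 0, -0.15], [0, 0, 0], [0, 0, 0]]' --claw '[1, 1, 1, 1, 1]'

```text
clock: 9.65
eef_pos: [0.5816, 0.0363, 0.0718]
eef_rot: [[0.981, 0.194, 0.001], [0.194, -0.981, -0.001], [0.0, 0.001, -1.0]]
contact_force: [-1.0, -4.3, 5.3]
width: 0.139
gripper_force: 52.4
```

```bash
python3 s.py
```

```text
t 9.65 pos [0.5816 0.0363 0.0718] yawrel rad 0.3440 M [-0.554  0.217 -0.107] F [-1.  -4.3  5.3] j6 tq -0.146 w 0.139 g 52.4 j6 74.9
```

Emit:
carry_out --offset '[[0, 0, 0], [0, 0, 0], [0, 0, 0], [0, 0, 0], [0, 0, 0]]' --twist '[[0, 0, -0.12], [0, 0, -0.13], [0, 0, 0], [0, 0, 0], [0, 0, 0]]' --claw '[1, 1, 1, 1, 1]'

```text
clock: 10.07
eef_pos: [0.5816, 0.0363, 0.0718]
eef_rot: [[0.976, 0.219, 0.001], [0.219, -0.976, -0.001], [0.0, 0.001, -1.0]]
contact_force: [-1.2, -3.8, 5.7]
width: 0.141
gripper_force: 52.4
```

```bash
python3 s.py
```

```text
t 10.07 pos [0.5816 0.0363 0.0718] yawrel rad 0.3688 M [-0.585  0.24  -0.192] F [-1.2 -3.8  5.7] j6 tq -0.171 w 0.141 g 52.4 j6 73.5
```

Emit:
carry_out --offset '[[0, 0, 0], [0, 0, 0], [0, 0, 0], [0, 0, 0]]' --twist '[[0, 0, -0.15], [0, 0, 0], [0, 0, 0], [0, 0, 0]]' --claw '[1, 1, 1, 1]'

```text
clock: 10.4
eef_pos: [0.5816, 0.0362, 0.0718]
eef_rot: [[0.972, 0.233, 0.001], [0.233, -0.972, -0.001], [0.0, 0.001, -1.0]]
contact_force: [-1.6, -4.0, 5.7]
width: 0.144
gripper_force: 52.5
```

```bash
python3 s.py
```

```text
t 10.40 pos [0.5816 0.0362 0.0718] yawrel rad 0.3837 M [-0.6    0.307 -0.277] F [-1.6 -4.   5.7] j6 tq -0.205 w 0.144 g 52.5 j6 72.6
```

Emit:
carry_out --offset '[[0, 0, 0], [0, 0, 0], [0, 0, 0], [0, 0, 0], [0, 0, 0], [0, 0, 0], [0, 0, 0], [0, 0, 0], [0, 0, 0], [0, 0, 0], [0, 0, 0], [0, 0, 0], [0, 0, 0], [0, 0, 0], [0, 0, 0], [0, 0, 0], [0, 0, 0]]' --twist '[[0, 0, 0.3], [0, 0, 0.3], [0, 0, 0.3], [0, 0, 0.3], [0, 0, 0.3], [0, 0, 0.3], [0, 0, 0.3], [0, 0, 0.3], [0, 0, 0.3], [0, 0, 0.3], [0, 0, 0.3], [0, 0, 0.3], [0, 0, 0.3], [0, 0, 0.3], [0, 0, 0], [0, 0, 0], [0, 0, 0]]' --claw '[1, 1, 1, 1, 1, 1, 1, 1, 1, 1, 1, 1, 1, 1, 1, 1, 1]'

```text
clock: 11.82
eef_pos: [0.5816, 0.0369, 0.0718]
eef_rot: [[0.983, -0.183, 0.001], [-0.183, -0.983, -0.0], [0.001, 0.0, -1.0]]
contact_force: [-2.5, -1.1, 5.7]
width: 0.142
gripper_force: 52.4
```

```bash
python3 s.py
```

```text
t 11.82 pos [0.5816 0.0369 0.0718] yawrel rad -0.0357 M [-0.127  0.255  0.   ] F [-2.5 -1.1  5.7] j6 tq 0.03 w 0.142 g 52.4 j6 96.6
```

Emit:
carry_out --offset '[[0, 0, 0], [0, 0, 0], [0, 0, 0], [0, 0, 0], [0, 0, 0]]' --twist '[[0, 0, 0.15], [0, 0, 0.15], [0, 0, 0.15], [0, 0, 0], [0, 0, 0]]' --claw '[1, 1, 1, 1, 1]'

```text
clock: 12.23
eef_pos: [0.5816, 0.037, 0.0718]
eef_rot: [[0.974, -0.227, 0.001], [-0.227, -0.974, -0.0], [0.001, -0.0, -1.0]]
contact_force: [-1.1, -0.6, 5.9]
width: 0.143
gripper_force: 52.4
```

```bash
python3 s.py
```

```text
t 12.23 pos [0.5816 0.037  0.0718] yawrel rad -0.0807 M [-0.094  0.2    0.025] F [-1.1 -0.6  5.9] j6 tq 0.075 w 0.143 g 52.4 j6 99.2
```

Emit:
carry_out --offset '[[0, 0, 0], [0, 0, 0], [0, 0, 0], [0, 0, 0]]' --twist '[[0, 0, 0.15], [0, 0, 0.15], [0, 0, 0], [0, 0, 0]]' --claw '[1, 1, 1, 1]'

```text
clock: 12.57
eef_pos: [0.5816, 0.037, 0.0718]
eef_rot: [[0.967, -0.256, 0.001], [-0.256, -0.967, -0.0], [0.001, -0.0, -1.0]]
contact_force: [-1.1, -0.3, 4.8]
width: 0.14
gripper_force: 52.4
```

```bash
python3 s.py
```

```text
t 12.57 pos [0.5816 0.037  0.0718] yawrel rad -0.1107 M [-0.111  0.245  0.091] F [-1.1 -0.3  4.8] j6 tq 0.075 w 0.140 g 52.4 j6 100.9
```

Emit:
carry_out --offset '[[0, 0, 0], [0, 0, 0], [0, 0, 0], [0, 0, 0]]' --twist '[[0, 0, 0.15], [0, 0, 0.2], [0, 0, 0], [0, 0, 0]]' --claw '[1, 1, 1, 1]'

```text
clock: 12.9
eef_pos: [0.5816, 0.0371, 0.0718]
eef_rot: [[0.957, -0.29, 0.001], [-0.29, -0.957, 0.0], [0.001, -0.0, -1.0]]
contact_force: [-1.9, 0.1, 6.0]
width: 0.139
gripper_force: 52.3
```

```bash
python3 s.py
```

```text
t 12.90 pos [0.5816 0.0371 0.0718] yawrel rad -0.1457 M [-0.058  0.236  0.001] F [-1.9  0.1  6. ] j6 tq 0.08 w 0.139 g 52.3 j6 103.0
```

Emit:
carry_out --offset '[[0, 0, 0], [0, 0, 0], [0, 0, 0], [0, 0, 0], [0, 0, 0]]' --twist '[[0, 0, 0.15], [0, 0, 0.15], [0, 0, 0.15], [0, 0, 0], [0, 0, 0]]' --claw '[1, 1, 1, 1, 1]'

```text
clock: 13.32
eef_pos: [0.5816, 0.0371, 0.0718]
eef_rot: [[0.943, -0.333, 0.001], [-0.333, -0.943, 0.0], [0.001, -0.0, -1.0]]
contact_force: [-0.5, -0.3, 5.7]
width: 0.141
gripper_force: 52.3
```

```bash
python3 s.py
```

```text
t 13.32 pos [0.5816 0.0371 0.0718] yawrel rad -0.1908 M [-0.061  0.231  0.099] F [-0.5 -0.3  5.7] j6 tq 0.076 w 0.141 g 52.3 j6 105.5
```

Emit:
carry_out --offset '[[0, 0, 0], [0, 0, 0], [0, 0, 0], [0, 0, 0], [0, 0, 0]]' --twist '[[0, 0, 0.15], [0, 0, 0.15], [0, 0, 0.15], [0, 0, 0], [0, 0, 0]]' --claw '[1, 1, 1, 1, 1]'

```text
clock: 13.73
eef_pos: [0.5817, 0.0372, 0.0718]
eef_rot: [[0.927, -0.375, 0.001], [-0.375, -0.927, 0.0], [0.001, -0.001, -1.0]]
contact_force: [-1.0, 0.7, 5.0]
width: 0.139
gripper_force: 52.3
```

```bash
python3 s.py
```

```text
t 13.73 pos [0.5817 0.0372 0.0718] yawrel rad -0.2357 M [ 0.018  0.214 -0.003] F [-1.   0.7  5. ] j6 tq 0.076 w 0.139 g 52.3 j6 108.1
```

Emit:
carry_out --offset '[[0, 0, 0], [0, 0, 0], [0, 0, 0], [0, 0, 0], [0, 0, 0]]' --twist '[[0, 0, 0.15], [0, 0, 0.15], [0, 0, 0.15], [0, 0, 0], [0, 0, 0]]' --claw '[1, 1, 1, 1, 1]'

```text
clock: 14.15
eef_pos: [0.5817, 0.0373, 0.0718]
eef_rot: [[0.909, -0.416, 0.001], [-0.416, -0.909, 0.0], [0.001, -0.001, -1.0]]
contact_force: [-0.7, 1.0, 5.5]
width: 0.141
gripper_force: 52.3
```

```bash
python3 s.py
```

```text
t 14.15 pos [0.5817 0.0373 0.0718] yawrel rad -0.2806 M [0.07  0.183 0.093] F [-0.7  1.   5.5] j6 tq 0.119 w 0.141 g 52.3 j6 110.7
```

Emit:
carry_out --offset '[[0, 0, 0], [0, 0, 0], [0, 0, 0], [0, 0, 0], [0, 0, 0]]' --twist '[[0, 0, 0.15], [0, 0, 0.15], [0, 0, 0], [0, 0, 0], [0, 0, 0]]' --claw '[1, 1, 1, 1, 1]'

```text
clock: 14.57
eef_pos: [0.5817, 0.0373, 0.0718]
eef_rot: [[0.897, -0.443, 0.001], [-0.443, -0.897, 0.0], [0.001, -0.001, -1.0]]
contact_force: [-1.3, 0.3, 5.3]
width: 0.139
gripper_force: 52.3
```

```bash
python3 s.py
```

```text
t 14.57 pos [0.5817 0.0373 0.0718] yawrel rad -0.3103 M [0.141 0.123 0.179] F [-1.3  0.3  5.3] j6 tq 0.156 w 0.139 g 52.3 j6 112.4
```

Emit:
carry_out --offset '[[0, 0, 0], [0, 0, 0], [0, 0, 0], [0, 0, 0]]' --twist '[[0, 0, 0.17], [0, 0, 0], [0, 0, 0], [0, 0, 0]]' --claw '[1, 1, 1, 1]'

```text
clock: 14.9
eef_pos: [0.5817, 0.0373, 0.0718]
eef_rot: [[0.889, -0.458, 0.001], [-0.458, -0.889, 0.0], [0.001, -0.001, -1.0]]
contact_force: [-0.7, 1.4, 4.8]
width: 0.141
gripper_force: 52.3
```

```bash
python3 s.py
```

```text
t 14.90 pos [0.5817 0.0373 0.0718] yawrel rad -0.3273 M [0.148 0.164 0.176] F [-0.7  1.4  4.8] j6 tq 0.194 w 0.141 g 52.3 j6 113.4
```

Emit:
carry_out --offset '[[0, 0, 0], [0, 0, 0], [0, 0, 0], [0, 0, 0], [0, 0, 0], [0, 0, 0], [0, 0, 0], [0, 0, 0], [0, 0, 0], [0, 0, 0], [0, 0, 0], [0, 0, 0], [0, 0, 0], [0, 0, 0], [0, 0, 0], [0, 0, 0], [0, 0, 0], [0, 0, 0]]' --twist '[[0, 0, -0.5], [0, 0, -0.5], [0, 0, -0.5], [0, 0, -0.5], [0, 0, -0.5], [0, 0, -0.5], [0, 0, -0.5], [0, 0, -0.5], [0, 0, -0.5], [0, 0, -0.5], [0, 0, -0.5], [0, 0, -0.5], [0, 0, -0.5], [0, 0, -0.25], [0, 0, -0.25], [0, 0, 0], [0, 0, 0], [0, 0, 0]]' --claw '[1, 1, 1, 1, 1, 1, 1, 1, 1, 1, 1, 1, 1, 1, 1, 1, 1, 1]'

```text
clock: 16.4
eef_pos: [0.5816, 0.0363, 0.0718]
eef_rot: [[0.975, 0.222, 0.001], [0.222, -0.975, -0.001], [0.0, 0.001, -1.0]]
contact_force: [-1.0, -3.8, 5.9]
width: 0.141
gripper_force: 52.4
```

```bash
python3 s.py
```

```text
t 16.40 pos [0.5816 0.0363 0.0718] yawrel rad 0.3721 M [-0.533  0.297 -0.074] F [-1.  -3.8  5.9] j6 tq -0.042 w 0.141 g 52.4 j6 73.3
```

Emit:
carry_out --offset '[[0, 0, 0], [0, 0, 0], [0, 0, 0], [0, 0, 0], [0, 0, 0]]' --twist '[[0, 0, -0.15], [0, 0, -0.15], [0, 0, -0.1], [0, 0, 0], [0, 0, 0]]' --claw '[1, 1, 1, 1, 1]'

```text
clock: 16.82
eef_pos: [0.5816, 0.0362, 0.0718]
eef_rot: [[0.965, 0.261, 0.001], [0.261, -0.965, -0.001], [0.0, 0.001, -1.0]]
contact_force: [-1.4, -3.9, 5.7]
width: 0.142
gripper_force: 52.4
```

```bash
python3 s.py
```

```text
t 16.82 pos [0.5816 0.0362 0.0718] yawrel rad 0.4120 M [-0.606  0.239 -0.107] F [-1.4 -3.9  5.7] j6 tq -0.112 w 0.142 g 52.4 j6 71.0
```

Emit:
carry_out --offset '[[0, 0, 0], [0, 0, 0], [0, 0, 0], [0, 0, 0], [0, 0, 0]]' --twist '[[0, 0, -0.15], [0, 0, -0.15], [0, 0, 0], [0, 0, 0], [0, 0, 0]]' --claw '[1, 1, 1, 1, 1]'

```text
clock: 17.23
eef_pos: [0.5816, 0.0361, 0.0718]
eef_rot: [[0.957, 0.289, 0.001], [0.289, -0.957, -0.001], [0.0, 0.001, -1.0]]
contact_force: [-1.4, -4.1, 5.6]
width: 0.145
gripper_force: 52.4
```

```bash
python3 s.py
```

```text
t 17.23 pos [0.5816 0.0361 0.0718] yawrel rad 0.4418 M [-0.635  0.306 -0.206] F [-1.4 -4.1  5.6] j6 tq -0.156 w 0.145 g 52.4 j6 69.3
```

Emit:
carry_out --offset '[[0, 0, 0], [0, 0, 0], [0, 0, 0], [0, 0, 0], [0, 0, 0], [0, 0, 0], [0, 0, 0], [0, 0, 0], [0, 0, 0], [0, 0, 0], [0, 0, 0], [0, 0, 0], [0, 0, 0], [0, 0, 0], [0, 0, 0], [0, 0, 0], [0, 0, 0], [0, 0, 0], [0, 0, 0], [0, 0, 0]]' --twist '[[0, 0, -0.15], [0, 0, 0], [0, 0, 0], [0, 0, 0.5], [0, 0, 0.5], [0, 0, 0.5], [0, 0, 0.5], [0, 0, 0.5], [0, 0, 0.5], [0, 0, 0.5], [0, 0, 0.5], [0, 0, 0.5], [0, 0, 0.5], [0, 0, 0.5], [0, 0, 0.5], [0, 0, 0.5], [0, 0, 0.5], [0, 0, 0.5], [0, 0, 0.25], [0, 0, 0.2]]' --claw '[1, 1, 1, 1, 1, 1, 1, 1, 1, 1, 1, 1, 1, 1, 1, 1, 1, 1, 1, 1]'

```text
clock: 18.9
eef_pos: [0.5817, 0.0373, 0.0718]
eef_rot: [[0.884, -0.468, 0.001], [-0.468, -0.884, 0.0], [0.001, -0.001, -1.0]]
contact_force: [-0.7, 0.3, 5.3]
width: 0.143
gripper_force: 52.3
```

Emit:
carry_out --offset '[[0, 0, 0], [0, 0, 0], [0, 0, 0]]' --twist '[[0, 0, 0], [0, 0, 0], [0, 0, 0]]' --claw '[1, 1, 1]'

```text
clock: 19.15
eef_pos: [0.5817, 0.0373, 0.0718]
eef_rot: [[0.884, -0.467, 0.001], [-0.467, -0.884, 0.0], [0.001, -0.001, -1.0]]
contact_force: [-1.3, 0.8, 6.4]
width: 0.14
gripper_force: 52.3
```

```bash
python3 s.py
```

```text
t 19.15 pos [0.5817 0.0373 0.0718] yawrel rad -0.3377 M [0.116 0.137 0.065] F [-1.3  0.8  6.4] j6 tq 0.041 w 0.140 g 52.3 j6 114.0
```

Emit:
carry_out --offset '[[0, 0, 0], [0, 0, 0], [0, 0, 0], [0, 0, 0], [0, 0, 0]]' --twist '[[0, 0, 0.15], [0, 0, 0.15], [0, 0, 0.15], [0, 0, 0], [0, 0, 0]]' --claw '[1, 1, 1, 1, 1]'

```text
clock: 19.57
eef_pos: [0.5818, 0.0374, 0.0718]
eef_rot: [[0.862, -0.506, 0.001], [-0.506, -0.862, 0.0], [0.001, -0.001, -1.0]]
contact_force: [-1.4, 1.8, 6.0]
width: 0.14
gripper_force: 52.3
```

```bash
python3 s.py
```

```text
t 19.57 pos [0.5818 0.0374 0.0718] yawrel rad -0.3825 M [0.19 0.11 0.13] F [-1.4  1.8  6. ] j6 tq 0.162 w 0.140 g 52.3 j6 116.5
```

Emit:
carry_out --offset '[[0, 0, 0], [0, 0, 0], [0, 0, 0], [0, 0, 0], [0, 0, 0], [0, 0, 0], [0, 0, 0], [0, 0, 0], [0, 0, 0], [0, 0, 0], [0, 0, 0], [0, 0, 0], [0, 0, 0], [0, 0, 0], [0, 0, 0], [0, 0, 0], [0, 0, 0], [0, 0, 0], [0, 0, 0], [0, 0, 0]]' --twist '[[0, 0, 0.15], [0, 0, 0.1], [0, 0, 0], [0, 0, 0], [0, 0, -0.5], [0, 0, -0.5], [0, 0, -0.5], [0, 0, -0.5], [0, 0, -0.5], [0, 0, -0.5], [0, 0, -0.5], [0, 0, -0.5], [0, 0, -0.5], [0, 0, -0.5], [0, 0, -0.5], [0, 0, -0.5], [0, 0, -0.5], [0, 0, -0.5], [0, 0, -0.5], [0, 0, -0.5]]' --claw '[1, 1, 1, 1, 1, 1, 1, 1, 1, 1, 1, 1, 1, 1, 1, 1, 1, 1, 1, 1]'

```text
clock: 21.23
eef_pos: [0.5816, 0.0363, 0.0718]
eef_rot: [[0.97, 0.244, 0.001], [0.244, -0.97, -0.001], [0.0, 0.001, -1.0]]
contact_force: [-1.7, -4.4, 5.7]
width: 0.142
gripper_force: 52.4
```

Emit:
carry_out --offset '[[0, 0, 0], [0, 0, 0], [0, 0, 0], [0, 0, 0], [0, 0, 0]]' --twist '[[0, 0, -0.35], [0, 0, -0.27], [0, 0, 0], [0, 0, 0], [0, 0, 0]]' --claw '[1, 1, 1, 1, 1]'

```text
clock: 21.65
eef_pos: [0.5816, 0.0362, 0.0718]
eef_rot: [[0.954, 0.301, 0.001], [0.301, -0.954, -0.001], [0.0, 0.001, -1.0]]
contact_force: [-2.1, -3.8, 6.2]
width: 0.144
gripper_force: 52.4
```

```bash
python3 s.py
```

```text
t 21.65 pos [0.5816 0.0362 0.0718] yawrel rad 0.4542 M [-0.583  0.22  -0.031] F [-2.1 -3.8  6.2] j6 tq -0.037 w 0.144 g 52.4 j6 68.6
```

Emit:
carry_out --offset '[[0, 0, 0], [0, 0, 0], [0, 0, 0], [0, 0, 0], [0, 0, 0]]' --twist '[[0, 0, -0.15], [0, 0, -0.15], [0, 0, -0.1], [0, 0, 0], [0, 0, 0]]' --claw '[1, 1, 1, 1, 1]'

```text
clock: 22.07
eef_pos: [0.5816, 0.0361, 0.0718]
eef_rot: [[0.941, 0.339, 0.001], [0.339, -0.941, -0.001], [0.0, 0.001, -1.0]]
contact_force: [-1.8, -4.1, 5.9]
width: 0.144
gripper_force: 52.4
```

```bash
python3 s.py
```

```text
t 22.07 pos [0.5816 0.0361 0.0718] yawrel rad 0.4942 M [-0.615  0.193 -0.092] F [-1.8 -4.1  5.9] j6 tq -0.075 w 0.144 g 52.4 j6 66.3
```

Emit:
carry_out --offset '[[0, 0, 0], [0, 0, 0], [0, 0, 0], [0, 0, 0], [0, 0, 0]]' --twist '[[0, 0, -0.15], [0, 0, -0.15], [0, 0, -0.1], [0, 0, 0], [0, 0, 0]]' --claw '[1, 1, 1, 1, 1]'

```text
clock: 22.48
eef_pos: [0.5817, 0.0361, 0.0718]
eef_rot: [[0.927, 0.376, 0.001], [0.376, -0.927, -0.001], [0.0, 0.001, -1.0]]
contact_force: [-1.5, -4.3, 6.0]
width: 0.147
gripper_force: 52.4
```

```bash
python3 s.py
```

```text
t 22.48 pos [0.5817 0.0361 0.0718] yawrel rad 0.5341 M [-0.662  0.252 -0.027] F [-1.5 -4.3  6. ] j6 tq -0.075 w 0.147 g 52.4 j6 64.0
```

Emit:
carry_out --offset '[[0, 0, 0], [0, 0, 0], [0, 0, 0], [0, 0, 0], [0, 0, 0]]' --twist '[[0, 0, -0.15], [0, 0, -0.15], [0, 0, -0.15], [0, 0, 0], [0, 0, 0]]' --claw '[1, 1, 1, 1, 1]'

```text
clock: 22.9
eef_pos: [0.5817, 0.036, 0.0718]
eef_rot: [[0.909, 0.418, 0.001], [0.418, -0.909, -0.001], [0.0, 0.002, -1.0]]
contact_force: [-1.6, -5.1, 4.0]
width: 0.143
gripper_force: 52.4
```

```bash
python3 s.py
```

```text
t 22.90 pos [0.5817 0.036  0.0718] yawrel rad 0.5791 M [-0.717  0.251 -0.077] F [-1.6 -5.1  4. ] j6 tq -0.08 w 0.143 g 52.4 j6 61.4
```

Emit:
carry_out --offset '[[0, 0, 0], [0, 0, 0], [0, 0, 0], [0, 0, 0], [0, 0, 0], [0, 0, 0]]' --twist '[[0, 0, -0.15], [0, 0, -0.15], [0, 0, -0.15], [0, 0, -0.1], [0, 0, 0], [0, 0, 0]]' --claw '[1, 1, 1, 1, 1, 1]'

```text
clock: 23.4
eef_pos: [0.5817, 0.0359, 0.0718]
eef_rot: [[0.884, 0.467, 0.001], [0.467, -0.884, -0.001], [0.0, 0.002, -1.0]]
contact_force: [-1.7, -6.4, 4.3]
width: 0.143
gripper_force: 52.4
```

```bash
python3 s.py
```

```text
t 23.40 pos [0.5817 0.0359 0.0718] yawrel rad 0.6341 M [-0.754  0.268 -0.048] F [-1.7 -6.4  4.3] j6 tq -0.076 w 0.143 g 52.4 j6 58.3
```

It has broken free: past 0.63 rad there is only sliding friction. I'll complete the quarter turn.

Emit:
carry_out --offset '[[0, 0, 0], [0, 0, 0], [0, 0, 0], [0, 0, 0], [0, 0, 0], [0, 0, 0], [0, 0, 0], [0, 0, 0], [0, 0, 0], [0, 0, 0], [0, 0, 0], [0, 0, 0], [0, 0, 0], [0, 0, 0], [0, 0, 0], [0, 0, 0], [0, 0, 0], [0, 0, 0], [0, 0, 0], [0, 0, 0]]' --twist '[[0, 0, -0.5], [0, 0, -0.5], [0, 0, -0.5], [0, 0, -0.5], [0, 0, -0.5], [0, 0, -0.5], [0, 0, -0.5], [0, 0, -0.5], [0, 0, -0.5], [0, 0, -0.5], [0, 0, -0.5], [0, 0, -0.5], [0, 0, -0.5], [0, 0, -0.5], [0, 0, -0.5], [0, 0, -0.5], [0, 0, -0.5], [0, 0, -0.3], [0, 0, 0], [0, 0, 0]]' --claw '[1, 1, 1, 1, 1, 1, 1, 1, 1, 1, 1, 1, 1, 1, 1, 1, 1, 1, 1, 1]'

```text
clock: 25.07
eef_pos: [0.5828, 0.0351, 0.0718]
eef_rot: [[0.204, 0.979, 0.003], [0.979, -0.204, -0.002], [-0.002, 0.004, -1.0]]
contact_force: [2.6, -7.5, 3.4]
width: 0.147
gripper_force: 52.0
```

```bash
python3 s.py; python3 -c "
from h import *
snap('top','t2.png',(225,120,345,290),3.5)"
```

```text
t 25.07 pos [0.5828 0.0351 0.0718] yawrel rad 1.5141 M [-1.227 -0.303 -0.036] F [ 2.6 -7.5  3.4] j6 tq -0.095 w 0.147 g 52.0 j6 7.8
```

View pics/t2.png

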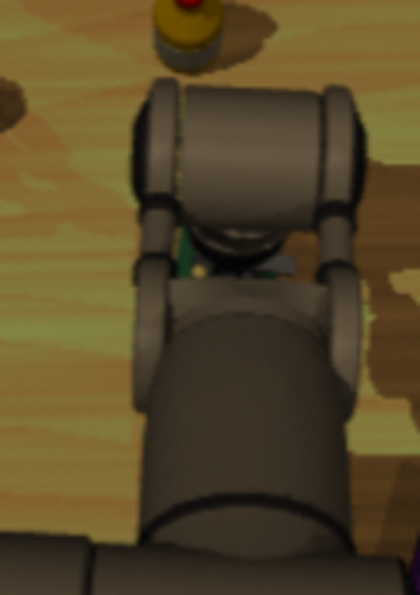

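The steel toe is visible at about (285,262) in the crop, pointing right (-y), clear of the moulding. Next I release, rise and rotate back.

Emit:
carry_out --offset '[[0, 0, 0], [0, 0, 0], [0, 0, 0], [0, 0, 0], [0, 0, 0], [0, 0, 0], [0, 0, 0], [0, 0, 0], [0, 0, -0.5], [0, 0, -1], [0, 0, -1], [0, 0, -1], [0, 0, -0.5], [0, 0, 0]]' --twist '[[0, 0, 0.1], [0, 0, 0], [0, 0, 0], [0, 0, 0], [0, 0, 0], [0, 0, 0], [0, 0, 0], [0, 0, 0], [0, 0, 0], [0, 0, 0], [0, 0, 0], [0, 0, 0], [0, 0, 0], [0, 0, 0]]' --claw '[1, 0.5, 0, 0, 0, 0, 0, 0, 0, 0, 0, 0, 0, 0]'

```text
clock: 26.28
eef_pos: [0.5831, 0.037, 0.1748]
eef_rot: [[0.213, 0.977, 0.007], [0.977, -0.213, -0.0], [0.001, 0.006, -1.0]]
contact_force: [0.1, -0.4, 0.4]
width: 1.0
gripper_force: 0.0
```

Emit:
carry_out --offset '[[0, 0, 0], [0, 0, 0], [0, 0, 0], [0, 0, 0], [0, 0, 0], [0, 0, 0], [0, 0, 0], [0, 0, 0], [0, 0, 0], [0, 0, 0], [0, 0, 0], [0, 0, 0], [0, 0, 0], [0, 0, 0], [0, 0, 0], [-1, 0, 0], [-1, 0, 0], [-1, 0, 0], [-1, 0, 0], [0, 0, 0]]' --twist '[[0, 0, 1], [0, 0, 1], [0, 0, 1], [0, 0, 1], [0, 0, 1], [0, 0, 1], [0, 0, 1], [0, 0, 1], [0, 0, 1], [0, 0, 1], [0, 0, 1], [0, 0, 1], [0, 0, 1], [0, 0, 1], [0, 0, 1], [0, 0, 0], [0, 0, 0], [0, 0, 0], [0, 0, 0], [0, 0, 0]]' --claw '[0, 0, 0, 0, 0, 0, 0, 0, 0, 0, 0, 0, 0, 0, 0, 0, 0, 0, 0, 0]'

```text
clock: 27.95
eef_pos: [0.4774, 0.0522, 0.1698]
eef_rot: [[0.99, -0.143, -0.006], [-0.143, -0.99, 0.001], [-0.006, 0.0, -1.0]]
contact_force: [-0.7, -0.3, -0.8]
width: 0.999
gripper_force: 0.0
```

```bash
python3 s.py; python3 -c "
from h import *
snap('side','s2.png',(215,130,375,250),5)"
```

```text
t 27.95 pos [0.4774 0.0522 0.1698] yawrel rad 0.0049 M [-0.032 -0.023 -0.009] F [-0.7 -0.3 -0.8] j6 tq 0.055 w 0.999 g 0.0 j6 95.3
```

View pics/s2.png

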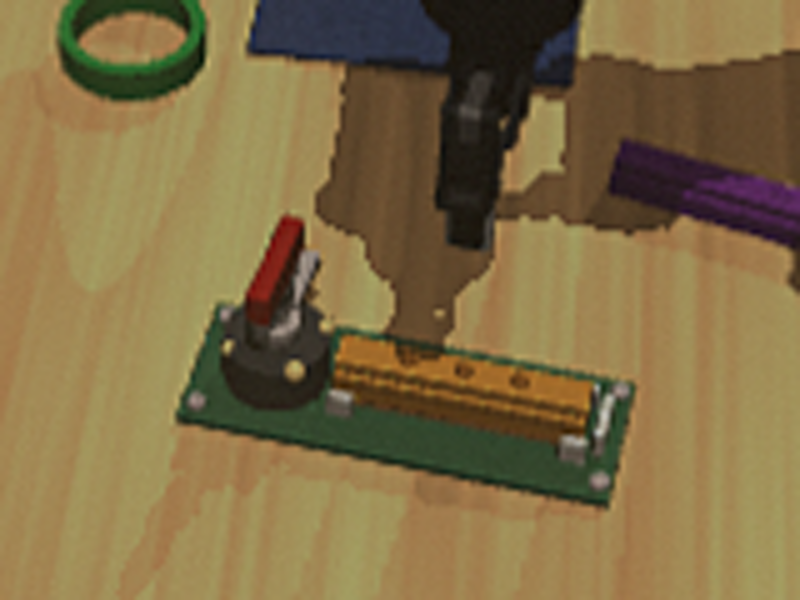

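The side crop shows the toe turned away behind the post at (300,290), the handle crosswise and the moulding free. I trim the pose and descend.

Emit:
carry_out --offset '[[0.13, 0, 0], [0, 0, 1], [0, 0, 1], [0, 0, 1], [0, 0, 1], [0, 0, 1], [0, 0, 0.6], [0, 0, 0.4], [0, 0, 0.2], [0, 0, 0], [0, 0, 0]]' --twist '[[0, 0.06, 0.05], [0, 0, 0], [0, 0, 0], [0, 0, 0], [0, 0, 0], [0, 0, 0], [0, 0, 0], [0, 0, 0], [0, 0, 0], [0, 0, 0], [0, 0, 0]]' --claw '[0, 0, 0, 0, 0, 0, 0, 0, 0, 0, 0]'

```text
clock: 28.92
eef_pos: [0.4874, 0.0507, 0.0166]
eef_rot: [[0.989, -0.149, 0.007], [-0.149, -0.989, -0.001], [0.007, -0.0, -1.0]]
contact_force: [-0.1, -0.3, 0.1]
width: 1.001
gripper_force: 0.0
```

```bash
python3 s.py
```

```text
t 28.92 pos [0.4874 0.0507 0.0166] yawrel rad -0.0010 M [ 0.008 -0.045  0.015] F [-0.1 -0.3  0.1] j6 tq 0.001 w 1.001 g 0.0 j6 95.6
```

Emit:
carry_out --offset '[[-0.28, 0, 0.1], [0, 0, 0.16], [0, 0, 0], [0, 0, 0], [0, 0, 0]]' --twist '[[0, -0.07, 0], [0, 0, 0], [0, 0, 0], [0, 0, 0], [0, 0, 0]]' --claw '[0, 0, 0, 0, 0]'

```text
clock: 29.33
eef_pos: [0.4799, 0.0518, 0.0101]
eef_rot: [[0.989, -0.149, -0.0], [-0.149, -0.989, 0.0], [-0.0, -0.0, -1.0]]
contact_force: [1.5, -0.3, -0.5]
width: 1.002
gripper_force: 0.0
```

```bash
python3 s.py
```

```text
t 29.33 pos [0.4799 0.0518 0.0101] yawrel rad -0.0008 M [ 0.026  0.03  -0.001] F [ 1.5 -0.3 -0.5] j6 tq 0.0 w 1.002 g 0.0 j6 95.6
```

Emit:
carry_out --offset '[[0, 0, 0], [0, 0, 0], [0, 0, 0], [0, 0, 0], [0, 0, 0], [0, 0, 0], [0, 0, 0], [0, 0, 0], [0, 0, 0]]' --twist '[[0, 0, 0], [0, 0, 0], [0, 0, 0], [0, 0, 0], [0, 0, 0], [0, 0, 0], [0, 0, 0], [0, 0, 0], [0, 0, 0]]' --claw '[1, 1, 1, 1, 1, 1, 1, 1, 1]' --newtons 35

```text
clock: 30.08
eef_pos: [0.4798, 0.0518, 0.0099]
eef_rot: [[0.989, -0.149, -0.001], [-0.149, -0.989, 0.0], [-0.001, -0.0, -1.0]]
contact_force: [-0.2, 0.1, 4.0]
width: 0.319
gripper_force: 35.3
```

```bash
python3 s.py
```

```text
t 30.08 pos [0.4798 0.0518 0.0099] yawrel rad -0.0008 M [-0.021  0.078  0.025] F [-0.2  0.1  4. ] j6 tq -0.007 w 0.319 g 35.3 j6 95.6
```

Emit:
carry_out --offset '[[0, 0, -0.2], [0, 0, -0.3], [0, 0, -0.4], [0, 0, -0.5], [0, 0, -0.8], [0, 0, -1], [0, 0, -0.8], [0, 0, 0], [0, 0, 0]]' --twist '[[0, 0, 0], [0, 0, 0], [0, 0, 0], [0, 0, 0], [0, 0, 0], [0, 0, 0], [0, 0, 0], [0, 0, 0], [0, 0, 0]]' --claw '[1, 1, 1, 1, 1, 1, 1, 1, 1]'

```text
clock: 30.83
eef_pos: [0.4804, 0.0518, 0.1112]
eef_rot: [[0.989, -0.149, 0.002], [-0.149, -0.989, 0.0], [0.002, -0.0, -1.0]]
contact_force: [0.0, -0.1, -1.9]
width: 0.321
gripper_force: 34.8
```

```bash
python3 s.py; python3 -c "
from h import *
snap('side','s3.png',(215,130,375,250),4)"
```

```text
t 30.83 pos [0.4804 0.0518 0.1112] yawrel rad -0.0008 M [ 0.034 -0.03   0.022] F [ 0.  -0.1 -1.9] j6 tq -0.0 w 0.321 g 34.8 j6 95.6
```

View pics/s3.png

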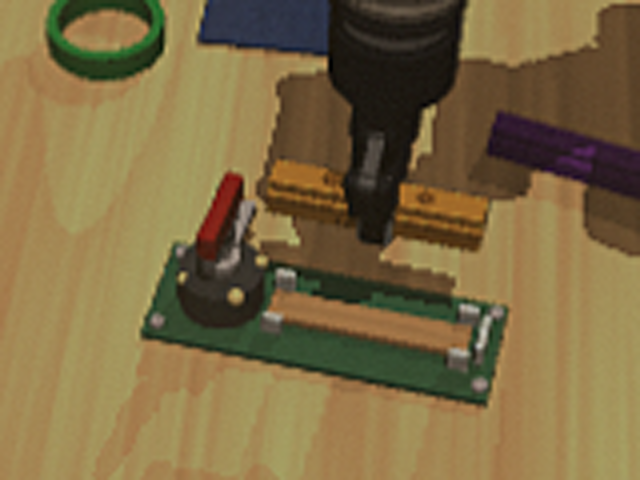

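The moulding is out and level. Carry it over the pad.

Emit:
carry_out --offset '[[0.218, 0.4, 0], [0.218, 0.7, 0], [0.218, 0.8, 0], [0.218, 0.8, 0], [0.218, 0.8, 0], [0.218, 0.8, 0], [0.218, 0.8, 0], [0.218, 0.8, 0], [0.218, 0.8, 0], [0.218, 0.8, 0], [0.218, 0.8, 0], [0.218, 0.8, 0], [0.218, 0.8, 0], [0.218, 0.8, 0], [0.218, 0.8, 0], [0.218, 0.8, 0], [0.218, 0.8, 0], [0.218, 0.42, 0]]' --twist '[[0, 0, 0], [0, 0, 0], [0, 0, 0], [0, 0, 0], [0, 0, 0], [0, 0, 0], [0, 0, 0], [0, 0, 0], [0, 0, 0], [0, 0, 0], [0, 0, 0], [0, 0, 0], [0, 0, 0], [0, 0, 0], [0, 0, 0], [0, 0, 0], [0, 0, 0], [0, 0, 0]]' --claw '[1, 1, 1, 1, 1, 1, 1, 1, 1, 1, 1, 1, 1, 1, 1, 1, 1, 1]'

```text
clock: 32.38
eef_pos: [0.5254, -0.2999, 0.1079]
eef_rot: [[0.989, -0.15, -0.003], [-0.15, -0.989, 0.001], [-0.003, -0.0, -1.0]]
contact_force: [0.4, 0.0, -1.5]
width: 0.322
gripper_force: 34.8
```

Emit:
carry_out --offset '[[0, 0, 0.3], [0, 0, 0.6], [0, 0, 0.8], [0, 0, 0.8], [0, 0, 0.3], [0, 0, 0], [0, 0, 0], [0, 0, 0]]' --twist '[[0, 0, -0.24], [0, 0, -0.24], [0, 0, -0.24], [0, 0, -0.24], [0, 0, 0], [0, 0, 0], [0, 0, 0], [0, 0, 0]]' --claw '[1, 1, 1, 1, 1, 1, 1, 1]'

```text
clock: 33.05
eef_pos: [0.5269, -0.2972, 0.0404]
eef_rot: [[0.999, -0.053, 0.0], [-0.053, -0.999, -0.001], [0.0, 0.001, -1.0]]
contact_force: [0.3, -0.5, -0.9]
width: 0.32
gripper_force: 34.7
```

```bash
python3 s.py; python3 -c "
from h import *
snap('side','s4.png',(235,80,375,185),5)"
```

```text
t 33.05 pos [ 0.5269 -0.2972  0.0404] yawrel rad 0.0952 M [ 0.012 -0.033 -0.035] F [ 0.3 -0.5 -0.9] j6 tq -0.001 w 0.320 g 34.7 j6 56.4
```

View pics/s4.png

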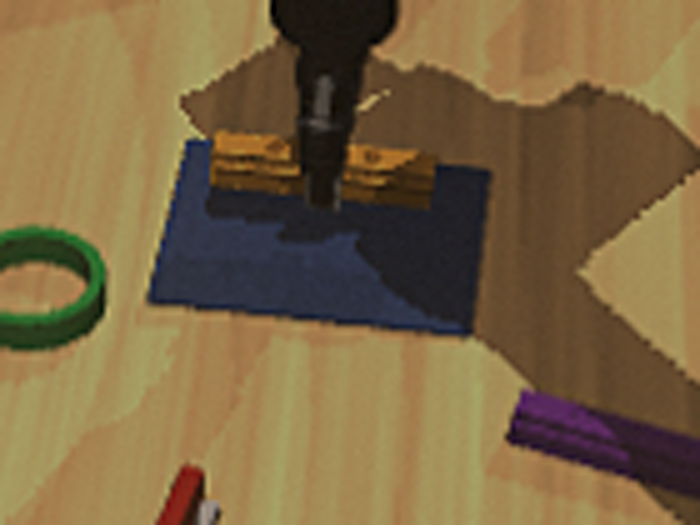

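Emit:
carry_out --offset '[[0, 0, 0.5], [0, 0, 0.4], [0, 0, 0.3], [0, 0, 0.1], [0, 0, 0.06], [0, 0, 0], [0, 0, 0]]' --twist '[[0, 0, 0], [0, 0, 0], [0, 0, 0], [0, 0, 0], [0, 0, 0], [0, 0, 0], [0, 0, 0]]' --claw '[1, 1, 1, 1, 1, 1, 1]'

```text
clock: 33.68
eef_pos: [0.5267, -0.2972, 0.006]
eef_rot: [[0.999, -0.053, -0.0], [-0.053, -0.999, -0.0], [-0.0, 0.0, -1.0]]
contact_force: [-0.4, -0.6, -1.5]
width: 0.321
gripper_force: 34.8
```

```bash
python3 s.py
```

```text
t 33.68 pos [ 0.5267 -0.2972  0.006 ] yawrel rad 0.0951 M [-0.049  0.007 -0.007] F [-0.4 -0.6 -1.5] j6 tq 0.001 w 0.321 g 34.8 j6 56.4
```

Emit:
carry_out --offset '[[0, 0, 0.04], [0, 0, 0.04], [0, 0, 0], [0, 0, 0]]' --twist '[[0, 0, 0], [0, 0, 0], [0, 0, 0], [0, 0, 0]]' --claw '[1, 1, 1, 1]'

```text
clock: 34.02
eef_pos: [0.5267, -0.2972, 0.0058]
eef_rot: [[0.999, -0.053, 0.0], [-0.053, -0.999, -0.001], [0.0, 0.001, -1.0]]
contact_force: [-5.8, 3.1, 14.6]
width: 0.318
gripper_force: 43.6
```

```bash
python3 s.py
```

```text
t 34.02 pos [ 0.5267 -0.2972  0.0058] yawrel rad 0.0953 M [ 0.561  0.814 -0.05 ] F [-5.8  3.1 14.6] j6 tq 0.001 w 0.318 g 43.6 j6 56.4
```

Emit:
carry_out --offset '[[0, 0, 0.04], [0, 0, 0.03], [0, 0, 0], [0, 0, 0]]' --twist '[[0, 0, 0], [0, 0, 0], [0, 0, 0], [0, 0, 0]]' --claw '[1, 1, 1, 1]'

```text
clock: 34.35
eef_pos: [0.5267, -0.2972, 0.0058]
eef_rot: [[0.999, -0.053, 0.001], [-0.053, -0.999, -0.001], [0.001, 0.001, -1.0]]
contact_force: [-9.2, 6.3, 26.6]
width: 0.318
gripper_force: 50.7
```

```bash
python3 s.py
```

```text
t 34.35 pos [ 0.5267 -0.2972  0.0058] yawrel rad 0.0954 M [ 1.106  1.522 -0.01 ] F [-9.2  6.3 26.6] j6 tq -0.004 w 0.318 g 50.7 j6 56.4
```

Contact came at TCP 5.8 mm, so the fingertips touch the felt slightly before the moulding does, leaving a gap of about 4 mm at most. I'll relieve the pressure and slacken the grip gradually so the moulding slides down softly.

Emit:
carry_out --offset '[[0, 0, -0.1], [0, 0, -0.04], [0, 0, 0]]' --twist '[[0, 0, 0], [0, 0, 0], [0, 0, 0]]' --claw '[1, 1, 1]' --newtons 20

```text
clock: 34.6
eef_pos: [0.5268, -0.2973, 0.0059]
eef_rot: [[0.999, -0.053, 0.0], [-0.053, -0.999, -0.001], [0.0, 0.0, -1.0]]
contact_force: [-1.7, 1.1, 8.1]
width: 0.32
gripper_force: 39.7
```

```bash
python3 s.py
```

```text
t 34.60 pos [ 0.5268 -0.2973  0.0059] yawrel rad 0.0951 M [ 0.269  0.41  -0.012] F [-1.7  1.1  8.1] j6 tq -0.004 w 0.320 g 39.7 j6 56.4
```

Emit:
carry_out --offset '[[0, 0, 0], [0, 0, 0], [0, 0, 0]]' --twist '[[0, 0, 0], [0, 0, 0], [0, 0, 0]]' --claw '[0.8, 0.72, 0.7]'

```text
clock: 34.85
eef_pos: [0.5268, -0.2973, 0.0059]
eef_rot: [[0.999, -0.053, -0.0], [-0.053, -0.999, -0.0], [-0.0, 0.0, -1.0]]
contact_force: [-1.4, 0.5, 6.8]
width: 0.317
gripper_force: 39.4
```

```bash
python3 s.py
```

```text
t 34.85 pos [ 0.5268 -0.2973  0.0059] yawrel rad 0.0952 M [0.171 0.235 0.019] F [-1.4  0.5  6.8] j6 tq -0.004 w 0.317 g 39.4 j6 56.4
```

Emit:
carry_out --offset '[[0, 0, -0.04], [0, 0, 0], [0, 0, 0]]' --twist '[[0, 0, 0], [0, 0, 0], [0, 0, 0]]' --claw '[0.7, 0.7, 0.7]' --newtons 20

```text
clock: 35.1
eef_pos: [0.5263, -0.297, 0.0059]
eef_rot: [[0.999, -0.053, -0.001], [-0.053, -0.999, 0.001], [-0.001, -0.0, -1.0]]
contact_force: [0.5, -0.3, -0.4]
width: 0.321
gripper_force: 35.2
```

```bash
python3 s.py
```

```text
t 35.10 pos [ 0.5263 -0.297   0.0059] yawrel rad 0.0952 M [-0.031 -0.032  0.035] F [ 0.5 -0.3 -0.4] j6 tq 0.002 w 0.321 g 35.2 j6 56.4
```

Emit:
carry_out --offset '[[0, 0, 0], [0, 0, 0], [0, 0, 0]]' --twist '[[0, 0, 0], [0, 0, 0], [0, 0, 0]]' --claw '[0.69, 0.69, 0.69]'

```text
clock: 35.35
eef_pos: [0.5262, -0.2969, 0.006]
eef_rot: [[0.999, -0.053, -0.001], [-0.053, -0.999, 0.001], [-0.002, -0.001, -1.0]]
contact_force: [-0.2, -0.7, -1.8]
width: 0.322
gripper_force: 34.9
```

```bash
python3 s.py
```

```text
t 35.35 pos [ 0.5262 -0.2969  0.006 ] yawrel rad 0.0951 M [ 0.005  0.011 -0.013] F [-0.2 -0.7 -1.8] j6 tq -0.0 w 0.322 g 34.9 j6 56.4
```

Emit:
carry_out --offset '[[0, 0, 0], [0, 0, 0], [0, 0, 0]]' --twist '[[0, 0, 0], [0, 0, 0], [0, 0, 0]]' --claw '[0.685, 0.682, 0.68]'

```text
clock: 35.6
eef_pos: [0.5264, -0.297, 0.0063]
eef_rot: [[0.999, -0.053, -0.001], [-0.053, -0.999, 0.0], [-0.001, -0.0, -1.0]]
contact_force: [-0.1, 0.5, -1.3]
width: 0.324
gripper_force: 27.8
```

```bash
python3 s.py
```

```text
t 35.60 pos [ 0.5264 -0.297   0.0063] yawrel rad 0.0952 M [-0.003 -0.04   0.028] F [-0.1  0.5 -1.3] j6 tq -0.0 w 0.324 g 27.8 j6 56.4
```

Emit:
carry_out --offset '[[0, 0, 0], [0, 0, 0], [0, 0, 0]]' --twist '[[0, 0, 0], [0, 0, 0], [0, 0, 0]]' --claw '[0.678, 0.676, 0.675]'

```text
clock: 35.85
eef_pos: [0.5264, -0.297, 0.0064]
eef_rot: [[0.999, -0.053, -0.001], [-0.053, -0.999, 0.0], [-0.001, -0.0, -1.0]]
contact_force: [0.3, 0.2, -1.3]
width: 0.323
gripper_force: 10.1
```

```bash
python3 s.py
```

```text
t 35.85 pos [ 0.5264 -0.297   0.0064] yawrel rad 0.0951 M [0.005 0.017 0.021] F [ 0.3  0.2 -1.3] j6 tq -0.0 w 0.323 g 10.1 j6 56.4
```

Emit:
carry_out --offset '[[0, 0, 0.02], [0, 0, 0], [0, 0, 0], [0, 0, 0]]' --twist '[[0, 0, 0], [0, 0, 0], [0, 0, 0], [0, 0, 0]]' --claw '[0.6745, 0.674, 0.6737, 0.6735]'

```text
clock: 36.18
eef_pos: [0.5264, -0.297, 0.0059]
eef_rot: [[0.999, -0.053, -0.001], [-0.053, -0.999, 0.0], [-0.001, -0.0, -1.0]]
contact_force: [-0.6, 0.1, -1.6]
width: 0.327
gripper_force: 4.7
```

```bash
python3 s.py
```

```text
t 36.18 pos [ 0.5264 -0.297   0.0059] yawrel rad 0.0951 M [-0.03   0.03  -0.003] F [-0.6  0.1 -1.6] j6 tq -0.0 w 0.327 g 4.7 j6 56.4
```

Emit:
carry_out --offset '[[0, 0, 0], [0, 0, 0], [0, 0, 0], [0, 0, 0], [0, 0, 0], [0, 0, 0], [0, 0, 0]]' --twist '[[0, 0, 0], [0, 0, 0], [0, 0, 0], [0, 0, 0], [0, 0, 0], [0, 0, 0], [0, 0, 0]]' --claw '[0.6733, 0.6731, 0.6729, 0.6727, 0.6725, 0.6723, 0.6721]'

```text
clock: 36.77
eef_pos: [0.5265, -0.297, 0.006]
eef_rot: [[0.999, -0.053, -0.001], [-0.053, -0.999, 0.0], [-0.001, -0.0, -1.0]]
contact_force: [-0.4, -0.4, -0.5]
width: 0.327
gripper_force: 0.1
```

```bash
python3 s.py
```

```text
t 36.77 pos [ 0.5265 -0.297   0.006 ] yawrel rad 0.0952 M [0.032 0.007 0.027] F [-0.4 -0.4 -0.5] j6 tq 0.002 w 0.327 g 0.1 j6 56.4
```

Weight has transferred softly. Now open fully and retreat.

Emit:
carry_out --offset '[[0, 0, 0], [0, 0, 0], [0, 0, 0], [0, 0, 0], [0, 0, 0], [0, 0, 0], [0, 0, 0], [0, 0, -0.3], [0, 0, -0.7], [0, 0, -1], [0, 0, -1], [0, 0, -1], [0, 0, -1], [0, 0, -1], [0, 0, -1], [0, 0, 0]]' --twist '[[0, 0, 0], [0, 0, 0], [0, 0, 0], [0, 0, 0], [0, 0, 0], [0, 0, 0], [0, 0, 0], [0, 0, 0], [0, 0, 0], [0, 0, 0], [0, 0, 0], [0, 0, 0], [0, 0, 0], [0, 0, 0], [0, 0, 0], [0, 0, 0]]' --claw '[0.66, 0.63, 0.5, 0.3, 0, 0, 0, 0, 0, 0, 0, 0, 0, 0, 0, 0]'

```text
clock: 38.1
eef_pos: [0.5286, -0.2985, 0.1872]
eef_rot: [[0.999, -0.053, 0.007], [-0.053, -0.999, -0.006], [0.008, 0.005, -1.0]]
contact_force: [0.7, -1.2, 0.8]
width: 1.001
gripper_force: 0.0
```

Emit:
carry_out --offset '[[-1, 0, 0], [-1, 0, 0], [-1, 0, 0], [-1, 0, 0], [-1, 0, 0], [0, 0, 0], [0, 0, 0]]' --twist '[[0, 0, 0], [0, 0, 0], [0, 0, 0], [0, 0, 0], [0, 0, 0], [0, 0, 0], [0, 0, 0]]' --claw '[0, 0, 0, 0, 0, 0, 0]'

```text
clock: 38.68
eef_pos: [0.4011, -0.2904, 0.1814]
eef_rot: [[0.999, -0.055, -0.001], [-0.055, -0.999, -0.0], [-0.001, 0.0, -1.0]]
contact_force: [0.1, -0.0, -0.2]
width: 0.997
gripper_force: 0.0
```

```bash
python3 s.py; python3 -c "
from h import *
snap('side','s5.png',None,1.4)
from m import *
ims=cams.get_image('side'); print(rect('side',(265,105,335,150),(8,150,60),(24,255,255),ims,.025))"
```

```text
t 38.68 pos [ 0.4011 -0.2904  0.1814] yawrel rad 0.0937 M [-0.009 -0.016 -0.037] F [ 0.1 -0.  -0.2] j6 tq -0.097 w 0.997 g 0.0 j6 48.4
(419, array([ 530.1, -289.2]), array([ 48.4, 136.1]), -3.3)
```

View pics/s5.png

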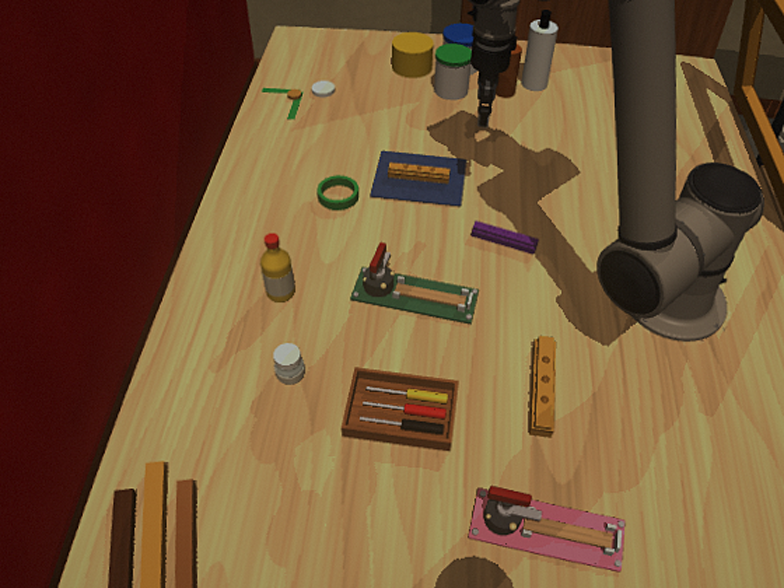

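The moulding lies upright in the middle of the pad at (418,172). The toe is turned clear and the jar, tape and glue bottle are where they were. I'll hand it in.

```bash
python3 -c "
from bench import workorder
print(workorder.finish_job())"
```

```text
the job is handed in; nothing more can be done
None
```

The job is handed in at about 39 s: the hold-down was rocked free and turned about 1.5 rad counter-clockwise, and the moulding lies right way up in the middle of the blue pad; I pressed the felt with up to 27 N through the gripper while setting it down, and the jar, tape and glue bottle were not touched.

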